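# Pack the assortment carton, leave the open rejects

### The job

Pack the assortment carton: take the four closed goods (lidded jar, slim shaker, oblong tin, square tin) from the blue tray and stand each one upright, fully down on the floor of the cardboard insert whose opening matches its shape and size. The jar without a lid and the tin without a top are rejects: leave them standing where they are.

Things in the scene. Friction and masses are not known exactly. Their poses are not given: they have to be found in the camera images.
- jar: Lidded white ceramic jar, round and straight: 62 mm diameter, 78 mm high including its flat dark steel lid (60 mm diameter, the top 14 mm). Starts upright on the low blue tray (floor 4 mm, rim 9 mm above the table). Origin at the centre of its underside, z up. Loose, about 320 g.
- shaker: Slim round seasoning shaker, straight: 40 mm diameter, 86 mm high including its white cap (39 mm diameter, the top 22 mm, small dark holes on top). Starts upright on the low blue tray (floor 4 mm, rim 9 mm above the table). Origin at the centre of its underside, z up. Loose, about 160 g.
- flat_tin: Closed oblong metal tin with a paper band: 72 mm along its x, 40 mm along its y, 66 mm high. Starts upright on the low blue tray (floor 4 mm, rim 9 mm above the table). Origin at the centre of its underside, z up. Loose, about 280 g.
- square_tin: Closed square metal tin with a paper band and a round dark plug in its top: 52 x 52 mm (sides along its x and y), 74 mm high. Starts upright on the low blue tray (floor 4 mm, rim 9 mm above the table). Origin at the centre of its underside, z up. Loose, about 260 g.
- open_jar: Look-alike that is not packed: white ceramic jar without lid, visibly open and empty, 62 mm diameter, 64 mm high. Starts upright on the low blue tray (floor 4 mm, rim 9 mm above the table). Origin at the centre of its underside, z up. Loose.
- open_tin: Look-alike that is not packed: oblong metal tin without top, visibly open and empty, 72 mm along its x, 40 mm along its y, 62 mm high. Starts upright on the low blue tray (floor 4 mm, rim 9 mm above the table). Origin at the centre of its underside, z up. Loose.
- nest_jar: Insert for the jar. Fixed cardboard block 105 x 105 x 20 mm, one of four set 2 by 2 in a black carton (224 mm square, rim 30 mm above the table). Origin: centre of its underside, 4 mm above the table; z up, x and y along its sides. Centred hole 17 mm deep, black floor 3 mm above the origin; opening round, 78 mm in diameter (the larger round one).
- nest_shaker: Insert for the shaker. Fixed cardboard block 105 x 105 x 20 mm, one of four set 2 by 2 in a black carton (224 mm square, rim 30 mm above the table). Origin: centre of its underside, 4 mm above the table; z up, x and y along its sides. Centred hole 17 mm deep, black floor 3 mm above the origin; opening round, 56 mm in diameter (the smaller round one).
- nest_flat: Insert for the oblong tin. Fixed cardboard block 105 x 105 x 20 mm, one of four set 2 by 2 in a black carton (224 mm square, rim 30 mm above the table). Origin: centre of its underside, 4 mm above the table; z up, x and y along its sides. Centred hole 17 mm deep, black floor 3 mm above the origin; opening oblong, 88 mm along its x and 56 mm along its y.
- nest_square: Insert for the square tin. Fixed cardboard block 105 x 105 x 20 mm, one of four set 2 by 2 in a black carton (224 mm square, rim 30 mm above the table). Origin: centre of its underside, 4 mm above the table; z up, x and y along its sides. Centred hole 17 mm deep, black floor 3 mm above the origin; opening square, 68 x 68 mm, sides along its x and y.
Not all that is in view belongs to the job. Leave any green look-alike of the shaker alone.

How it is judged:
By the outcome, as a careful person would: the job done as asked, in the order asked, and still so for the second after the job is handed in, with the robot touching nothing.
It also fails if it takes over 120 s, if anything falls off the work surface, if the arm or the gripper's body presses on something with over 40 N, if the wrist force passes 120 N, or if a joint passes its speed limit or range.

### The arm

A 6-joint arm with a two-finger parallel gripper is mounted at the origin on the work surface. World frame = base frame: x ahead of the robot, y to its left, z up, the work surface at z = 0. Lengths are in mm, angles in rad, forces in N, time in s.
With the tool pointing down it reaches from about 375 to 900 mm from the base axis. Payload 3.1 kg.
Tool frame: the origin (TCP) lies on the centre line of the jaws, within the pads' length; the fingertips stand 22 mm ahead of it and the grasp point (between the pads) lies 3 mm ahead of it (manip.tips_ahead is the distance from the TCP to the fingertips, in mm); z points along the fingers, y is the line along which they close (so a half turn about z gives the same grasp; the last joint's range is limited). The gripper opens to 87 mm and grips with 3 to 60 N. Pads are 19 mm wide; open, the fingers measure 117 mm over their backs; the gripper's body (75 mm by 190 mm) begins 51 mm behind the grasp point.
Start: joints at [1.137, 0.527, 1.433, -0, 1.181, -0.178], TCP at [157.492, 604.808, 244.548] pointing down, gripper open.
Joint ranges: [-3.08, 3.08], [-0.75, 2.2], [0.22, 2.44], [-1.43, 4.57], [0, 2.65], [-2.85, 2.85]. Speed limits (rad/s): [2.79, 2.79, 3.14, 3.14, 3.14, 3.14].

### API

Orientations are given as a 3x3 rotation matrix whose columns are the frame's x, y, z axes.
In Python, from station import manip, vision gives the robot as it stands.
- The arm moves only by the tool step_arm, never from a script. Its argument "series" is a list of rows, each a list of 3 entries, a list of its own where there are three numbers: the shift along the tool's x, y, z in m, then the turn, a rotation vector about the tool's x, y, z in rad, then the closure, from 0 (fully open) to 1 (shut). A call has 1 to 10 rows; each row is the pose to reach, as a shift and turn from the pose commanded when the call began, along the tool's axes at that moment; what a row does not reach only later rows make up. A row lasts 1/12 s, in which the tool goes at most 41.7 mm and 7.16 degrees, less where a joint would pass 70% of its speed; a pose out of reach is approached as far as the arm can. A call with a gripper value outside its range is refused whole. The fingers move at their own pace and stop on an object; "grip_force" is the grip in N (left out, the last holds). Time passes only in rows, so rows that repeat a pose let the fingers close. It gives the time, the measured TCP pose, the force, the opening and the grip force at its end, in the units of the state.
- manip.observe(): the state, without advancing time (a new reading comes with each control period).
- vision.get_image(name): name is "scene" or "top" or "wrist"; returns the picture (400x640x3 uint8, red, green, blue); there is no depth.
- vision.calibration(name): a dict with "intrinsics" (3x3 intrinsics, pixels), "rvec" (rotation vector, rad) and "tvec" (3), from world to camera coordinates, as OpenCV has them; the wrist camera has in their place "mount" (4x4, takes a point from camera to tool coordinates, whose origin is the TCP and whose axes are the flange's). Camera axes: x right, y down, z forward; pixel columns grow to the right and rows downward; lengths in mm; the calibration is good to about 2 mm. The wrist camera is an equidistant fisheye: a pixel r from the principal point sees the ray r / f radians off the axis. A picture is of the moment at which its call begins: read the wrist's pose just before it. calibration takes no time and is no camera call.
- manip.finish_job(): hands the job in; it is judged then, once.
Trained networks look in the newest picture that a camera, given by its name, has taken for a name from the list of things; names that differ only in an ending like _2 or _b are one class to them, and where a whole thing is asked for, a point or a joint stands for the part that bears it (a point fixed in the world has none). Each returns a list of dicts, best first, with "conf" (0 to 1); they miss things now and then, are a little off and sometimes report something else, mostly with a low value. They report only what shows in the picture. A call takes as long as a camera call. They do not tell look-alikes from the thing itself.
- vision.boxes_of(camera, target): "uv" ([column, row] in pixels, amid what is visible of it).
- vision.masks_of(camera, target): "mask" (400x640 bool, what is visible of it) and "uv" ([column, row] in pixels, amid what is visible of it).
The state is a dict: "time_s": time; "qpos": joint angles; "dq": joint speeds; "joint_torque": joint torques, N m; "ee_pos": TCP position; "tool_rot": TCP orientation; "force": force on the tool from outside, world axes, zero at the start; "ft_torque": the same for the moment, N m; "opening": opening from 0.0 (shut) to 1.0 (fully open); "gripper_force": force on a finger pad.
Only numpy, scipy, OpenCV 4.12 (cv2) and the standard library are available. Lean on these libraries where they do the work, as an engineer would, in place of code of your own. Each camera call takes 0.05 s, during which the arm holds its last target. There are 200 camera calls.

## Working session

There is one attempt and no reset: what is moved stays moved. The work goes in short steps, Python scripts to look and compute and a tool call to move; the robot and the scene stay as the last step left them, time stands still between calls to the robot, and variables do not carry over. Pictures are saved under pics/ and viewed, at most 14 in all, crops included, and the job is handed in when it is done.

Besides the shell and the picture viewer there is one more tool, called after ">>>" in YAML: its name, and indented under it one key for each argument. step_arm: Moves the arm, as the interface text tells. Its arguments: {"type":"object","properties":{"series":{"type":"array"},"grip_force":{"type":"number"}},"required":["series"]}

```bash
ls; mkdir -p pics
python3 - <<'E'
from station import manip, vision
import cv2, numpy as np
s=manip.observe(); print(s)
for n in ("top","scene"):
    im=vision.get_image(n); cv2.imwrite(f"pics/{n}0.png",im[:,:,::-1])
    c=vision.calibration(n); print(n,c)
print(vision.calibration("wrist"))
E
```

```text
pics
{'time_s': 0.0, 'qpos': array([ 1.13747249e+00,  5.28445010e-01,  1.43390001e+00, -2.51609041e-05,
        1.18139011e+00, -1.78509963e-01]), 'dq': array([ 4.60050976e-04,  2.03185418e-04, -4.86535953e-04,  8.79086730e-04,
       -7.72721609e-05, -1.17259743e-03]), 'joint_torque': array([ 1.81889891e-04, -4.40026259e+01, -1.76598483e+01,  6.34381059e-02,
        5.80447877e-02, -1.30965559e-04]), 'ee_pos': array([157.23280015, 604.19189247, 243.58531022]), 'tool_rot': array([[-9.67712486e-01,  2.52055098e-01, -8.78478438e-04],
       [ 2.52056376e-01,  9.67710579e-01, -1.95423301e-03],
       [ 3.57538484e-04, -2.11256177e-03, -9.99997705e-01]]), 'force': array([-0.39110106, -0.19195198,  0.76935677]), 'ft_torque': array([ 0.00049271,  0.01260663, -0.03668849]), 'gripper_force': 0.0, 'opening': 0.9975885056060497}
top {'intrinsics': array([[382.62127399,   0.        , 326.9116884 ],
       [  0.        , 382.62127399, 198.7411017 ],
       [  0.        ,   0.        ,   1.        ]]), 'rvec': array([ 2.16250823, -2.19914907,  0.12412976]), 'tvec': array([ -2.07155008, 549.52076945, 916.31074617])}
scene {'intrinsics': array([[406.59592968,   0.        , 317.01366845],
       [  0.        , 406.59592968, 196.35969804],
       [  0.        ,   0.        ,   1.        ]]), 'rvec': array([ 1.35088972,  2.15999751, -0.97689632]), 'tvec': array([ 226.3184202 , -305.17903671, 1381.76992291])}
{'intrinsics': array([[309.70691629,   0.        , 322.121672  ],
       [  0.        , 309.70691629, 200.49663854],
       [  0.        ,   0.        ,   1.        ]]), 'mount': array([[-5.18038837e-04, -9.68756236e-01, -2.48014288e-01,
         6.71858782e+01],
       [ 9.99999745e-01, -3.80039939e-04, -6.04290364e-04,
        -1.02974760e+00],
       [ 4.91154723e-04, -2.48014538e-01,  9.68756186e-01,
        -1.40275474e+02],
       [ 0.00000000e+00,  0.00000000e+00,  0.00000000e+00,
         1.00000000e+00]])}
```

View pics/top0.png

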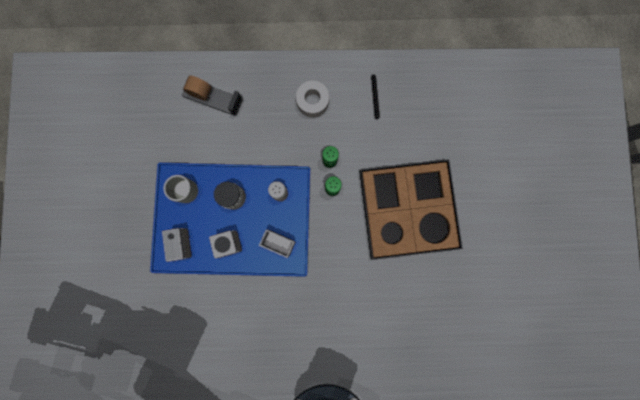

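View pics/scene0.png

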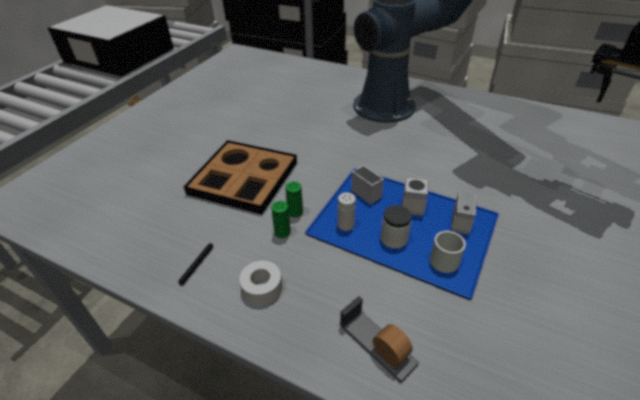

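The top view shows the tray goods: open jar (178,189), lidded jar (229,195), shaker (277,190), flat tin (176,244), square tin (225,243) and open tin (277,242). The nests are flat (386,190), square (428,185), shaker (392,232) and jar (434,228), with the green decoys at (330,156) and (333,185). The scene view agrees. Next I'll fit the known shapes to the network masks in both cameras.

```bash
cat > h.py <<'E'
from station import manip, vision
import cv2, numpy as np
from scipy.optimize import minimize
CAL={n:vision.calibration(n) for n in ("top","scene","wrist")}
def circ(d,z): 
    t=np.linspace(0,2*np.pi,40,endpoint=False); return np.c_[d/2*np.cos(t),d/2*np.sin(t),0*t+z]
def rect(a,b,z): return np.array([[i*a/2,j*b/2,z] for i,j in((1,1),(1,-1),(-1,-1),(-1,1))])
S={"jar":np.r_[circ(62,0),circ(62,64),circ(60,78)],"open_jar":np.r_[circ(62,0),circ(62,64)],
"shaker":np.r_[circ(40,0),circ(40,64),circ(39,86)],"flat_tin":np.r_[rect(72,40,0),rect(72,40,66)],
"open_tin":np.r_[rect(72,40,0),rect(72,40,62)],"square_tin":np.r_[rect(52,52,0),rect(52,52,74)],
"nest":np.r_[rect(105,105,0),rect(105,105,20)]}
def proj(cam,P,st=None):
    c=CAL[cam];K=c["intrinsics"]
    if cam!="wrist": return cv2.projectPoints(P,c["rvec"],c["tvec"],K,None)[0][:,0]
    T=(P-st["ee_pos"])@st["tool_rot"]; M=c["mount"]; q=(T-M[:3,3])@M[:3,:3]
    r=np.hypot(q[:,0],q[:,1]); th=np.arctan2(r,q[:,2])
    return np.c_[K[0,2]+K[0,0]*th*q[:,0]/r,K[1,2]+K[1,1]*th*q[:,1]/r]
def place(sh,p,z): 
    c,s=np.cos(p[2]),np.sin(p[2]); return S[sh]@np.array([[c,-s,0],[s,c,0],[0,0,1]]).T+[p[0],p[1],z]
def sil(cam,P,st=None):
    m=np.zeros((800,1280),np.uint8)
    h=cv2.convexHull((proj(cam,P,st)*2+.5).clip(-3000,3000).astype(np.float32))
    cv2.fillConvexPoly(m,np.round(h*16).astype(np.int32),1,shift=4); return cv2.resize(m.astype(np.float32),(640,400),interpolation=cv2.INTER_AREA)
def fit(sh,p0,z,obs,yaw=True):
    """obs: list of (cam,mask,state); returns x,y,yaw and mean IoU loss"""
    obs=[(c,m.astype(np.float32),s) for c,m,s in obs]
    def L(v):
        P=place(sh,[v[0],v[1],v[2] if yaw else 0],z)
        return np.mean([1-np.minimum(k,m).sum()/np.maximum(k,m).sum() for c,m,s in obs for k in [sil(c,P,s)]])
    best=None
    for a in ([0,.4,.8,1.2,-.4,-.8] if yaw else [0]):
        r=minimize(L,[p0[0],p0[1],a],method="Nelder-Mead",options=dict(initial_simplex=np.array([p0[:2]+[a]]*4)+np.array([[0,0,0],[12,0,0],[0,12,0],[0,0,.25]]),xatol=.1,fatol=1e-4))
        if best is None or r.fun<best.fun: best=r
    return best.x,best.fun
def unproj(cam,uv,z):
    r=minimize(lambda v:np.sum((proj(cam,np.array([[v[0],v[1],z]]))-uv)**2),[550,100],method="Nelder-Mead",options=dict(xatol=.05,fatol=1e-4)); return list(r.x)
E
python3 - <<'E'
from h import *
ims={n:vision.get_image(n) for n in("top","scene")}
res={}
for n in("top","scene"):
  for t in("jar","shaker","flat_tin","square_tin","open_jar","open_tin","nest_jar","nest_shaker","nest_flat","nest_square"):
    r=vision.masks_of(n,t); res[n,t]=r
    print(n,t,[(round(d["conf"],2),np.round(d["uv"]).tolist(),int(d["mask"].sum())) for d in r])
import pickle; pickle.dump(res,open("res.pkl","wb"))
E
```

```text
top jar [(0.77, [231.0, 196.0], 756)]
top shaker [(0.85, [275.0, 191.0], 290), (0.64, [328.0, 152.0], 285), (0.56, [334.0, 188.0], 268)]
top flat_tin [(0.68, [175.0, 245.0], 815)]
top square_tin []
top open_jar [(0.67, [178.0, 188.0], 738)]
top open_tin [(0.58, [279.0, 243.0], 573)]
top nest_jar [(0.93, [432.0, 227.0], 1838)]
top nest_shaker [(0.87, [391.0, 234.0], 1842), (0.72, [430.0, 184.0], 1706)]
top nest_flat [(0.89, [386.0, 191.0], 1886)]
top nest_square [(0.89, [429.0, 183.0], 1836), (0.51, [232.0, 195.0], 740)]
scene jar [(0.68, [396.0, 223.0], 1119)]
scene shaker [(0.96, [280.0, 219.0], 598), (0.95, [294.0, 198.0], 563), (0.65, [450.0, 252.0], 1139), (0.62, [344.0, 211.0], 619)]
scene flat_tin [(0.7, [463.0, 210.0], 834)]
scene square_tin []
scene open_jar [(0.66, [451.0, 252.0], 1169)]
scene open_tin [(0.7, [368.0, 184.0], 900)]
scene nest_jar [(0.82, [236.0, 156.0], 843)]
scene nest_shaker [(0.79, [274.0, 162.0], 855)]
scene nest_flat [(0.92, [254.0, 188.0], 1069)]
scene nest_square [(0.64, [216.0, 177.0], 984)]
```

Run:
```python
from h import *
import pickle
res=pickle.load(open("res.pkl","rb"))
for n in("top","scene"):
    vision.get_image(n); r=vision.masks_of(n,"square_tin"); print(n,[(d["conf"],d["uv"]) for d in r])
    res[n,"square_tin"]=r
pickle.dump(res,open("res.pkl","wb"))
near={"jar":(231,196),"shaker":(275,191),"flat_tin":(175,245),"square_tin":(225,243),"open_jar":(178,188),"open_tin":(279,243),"nest_jar":(432,227),"nest_shaker":(391,234),"nest_flat":(386,191),"nest_square":(429,183)}
out={}
for t,uv in near.items():
    sh="nest" if "nest" in t else t
    p0=unproj("top",uv,50 if sh!="nest" else 20)
    obs=[]
    for n in("top","scene"):
        tgt=proj(n,np.array([[*p0,40]]))[0]
        c=[d for d in res[n,t] if np.hypot(*(np.array(d["uv"])-tgt))<25]
        if c: obs.append((n,c[0]["mask"],None))
    if not obs: print(t,"none",p0); continue
    for o in ([obs] if len(obs)==1 else [obs[:1],obs[1:],obs]):
        x,f=fit(sh,p0,4,o,"jar" not in t.replace("nest_jar","nest") and "shaker"!=t)
        print(t,[k[0] for k in o],np.round(x,2),round(f,3))
    out[t]=x
pickle.dump(out,open("pos.pkl","wb"))
```

```text
top [(0.71, [224.5, 243.9])]
scene [(0.77, [415.3, 197.0])]
jar ['top'] [ 5.5954e+02  2.2348e+02 -7.0000e-02] 0.037
jar ['scene'] [ 5.5937e+02  2.2411e+02 -4.0000e-02] 0.046
jar ['top', 'scene'] [ 5.5953e+02  2.2376e+02 -1.0000e-01] 0.043
shaker ['top'] [5.6787e+02 1.0759e+02 9.0000e-02] 0.094
shaker ['scene'] [5.6756e+02 1.0691e+02 1.2000e-01] 0.047
shaker ['top', 'scene'] [5.6848e+02 1.0731e+02 1.0000e-02] 0.071
flat_tin ['top'] [4.4575e+02 3.5103e+02 1.7000e-01] 0.068
flat_tin ['scene'] [4.4459e+02 3.5062e+02 1.5000e-01] 0.067
flat_tin ['top', 'scene'] [4.4551e+02 3.5068e+02 1.4000e-01] 0.069
square_tin ['top'] [4.443e+02 2.331e+02 2.100e-01] 0.083
square_tin ['scene'] [445.03 232.99   1.84] 0.114
square_tin ['top', 'scene'] [444.77 232.78  -1.31] 0.102
open_jar ['top'] [5.7845e+02 3.4409e+02 1.6000e-01] 0.069
open_jar ['scene'] [ 5.7665e+02  3.4353e+02 -2.0000e-02] 0.033
open_jar ['top', 'scene'] [5.7790e+02 3.4379e+02 3.0000e-02] 0.056
open_tin ['top'] [443.67 111.3    1.14] 0.071
open_tin ['scene'] [442.49 109.94  -2.02] 0.032
open_tin ['top', 'scene'] [443.34 110.47   1.13] 0.053
nest_jar ['top'] [ 475.12 -274.54    1.68] 0.058
nest_jar ['scene'] [ 4.5674e+02 -2.8464e+02  1.9000e-01] 0.236
nest_jar ['top', 'scene'] [ 4.7449e+02 -2.7554e+02  9.0000e-02] 0.163
nest_shaker ['top'] [ 463.86 -168.79    1.68] 0.044
nest_shaker ['scene'] [ 444.51 -179.2     1.74] 0.266
nest_shaker ['top', 'scene'] [ 4.6315e+02 -1.6928e+02  1.0000e-01] 0.171
nest_flat ['top'] [ 5.7029e+02 -1.5827e+02  1.2000e-01] 0.034
nest_flat ['scene'] [ 5.5142e+02 -1.7016e+02  1.6000e-01] 0.23
nest_flat ['top', 'scene'] [ 569.95 -159.27    1.67] 0.156
nest_square ['top'] [ 5.8070e+02 -2.6489e+02  1.1000e-01] 0.036
nest_square ['scene'] [ 5.6129e+02 -2.7358e+02  1.9000e-01] 0.247
nest_square ['top', 'scene'] [ 5.8032e+02 -2.6484e+02  1.1000e-01] 0.167
```

```bash
cat > go.py <<'E'
import sys, numpy as np
from station import manip
from scipy.spatial.transform import Rotation as R
s=manip.observe(); x,y,z,phi=map(float,sys.argv[1:5])
g=R.from_matrix(np.array([[-np.sin(phi),np.cos(phi),0],[np.cos(phi),np.sin(phi),0],[0,0,-1]]))
g=R.from_matrix(g.as_matrix()); Rt=s["tool_rot"]
d=Rt.T@(np.array([x,y,z])-s["ee_pos"])/1000
print("shift",np.round(d,4),"len",round(np.linalg.norm(d),3),"turn",np.round(R.from_matrix(Rt.T@g.as_matrix()).as_rotvec(),4),"pos",np.round(s["ee_pos"],1),"t",round(s["time_s"],2),"q",np.round(s["qpos"],2))
E
python3 go.py 559.5 223.8 163 1.675
```

```text
shift [-0.4851 -0.2674  0.0815] len 0.56 turn [ 0.    -0.    -0.359] pos [157.5 604.8 244.6] t 1.4 q [ 1.14  0.53  1.43  0.    1.18 -0.18]
```

>>> step_arm:
  series:
    - [[-0.035,-0.019,0.005],[0,0,-0.036],0]
    - [[-0.07,-0.038,0.01],[0,0,-0.072],0]
    - [[-0.105,-0.057,0.015],[0,0,-0.108],0]
    - [[-0.14,-0.076,0.02],[0,0,-0.144],0]
    - [[-0.175,-0.095,0.025],[0,0,-0.18],0]
    - [[-0.21,-0.114,0.03],[0,0,-0.216],0]
    - [[-0.245,-0.133,0.035],[0,0,-0.252],0]
    - [[-0.28,-0.152,0.04],[0,0,-0.288],0]
    - [[-0.315,-0.171,0.045],[0,0,-0.324],0]
    - [[-0.35,-0.19,0.05],[0,0,-0.359],0]

```text
time_s: 2.23
ee_pos: [449.6, 331.3, 194.6]
tool_rot: [[-0.994, -0.106, 0.0], [-0.106, 0.994, 0.0], [-0.001, 0.0, -1.0]]
force: [1.1, 0.3, 0.1]
opening: 0.997
gripper_force: 0.0
```

```bash
python3 go.py 559.5 223.8 163 1.675
```

```text
shift [-0.0979 -0.1185  0.0316] len 0.157 turn [0.0003 0.0005 0.0016] pos [449.6 331.3 194.6] t 2.23 q [ 0.43  0.5   1.65  0.    0.99 -1.24]
```

>>> step_arm:
  series:
    - [[-0.024,-0.03,0.008],[0,0,0],0]
    - [[-0.048,-0.06,0.016],[0,0,0],0]
    - [[-0.072,-0.09,0.024],[0,0,0],0]
    - [[-0.09,-0.11,0.03],[0,0,0],0]
    - [[-0.098,-0.1185,0.0316],[0,0,0],0]
    - [[-0.098,-0.1185,0.0316],[0,0,0],0]

```text
time_s: 2.73
ee_pos: [560.2, 223.2, 162.5]
tool_rot: [[-0.995, -0.1, 0.001], [-0.1, 0.995, -0.0], [-0.001, -0.0, -1.0]]
force: [0.1, 0.4, -0.3]
opening: 1.0
gripper_force: 0.0
```

```bash
cat > wl.py <<'E'
# wrist look: fit thing argv[1] (shape argv[2]) at prior x y, z; optional save name
import sys
from h import *
t,sh,x,y,z=sys.argv[1],sys.argv[2],*map(float,sys.argv[3:6])
st=manip.observe(); im=vision.get_image("wrist")
r=vision.masks_of("wrist",t); tgt=proj("wrist",np.array([[x,y,z+40]]),st)[0]
print("expected uv",tgt.round(),[(round(d["conf"],2),np.round(d["uv"]).tolist(),int(d["mask"].sum())) for d in r])
r=[d for d in r if np.hypot(*(d["uv"]-tgt))<70]
if r: print(fit(sh,[x,y],z,[("wrist",r[0]["mask"],st)],sh not in("jar","shaker")))
if len(sys.argv)>6: cv2.imwrite("pics/"+sys.argv[6],im[:,:,::-1])
E
python3 wl.py jar jar 559.5 223.8 4 w1.png; python3 go.py 559.5 223.8 53 1.675
```

```text
expected uv [324. 201.] [(0.9, [319.0, 203.0], 5494)]
(array([ 5.60170194e+02,  2.22975615e+02, -4.08067984e-02]), np.float64(0.036723434925079346))
shift [-0.0022 -0.0021  0.1099] len 0.11 turn [ 0.0007 -0.0013 -0.0005] pos [557.2 225.6 162.9] t 2.83 q [ 0.2   0.6   1.57  0.    0.98 -1.48]
```

>>> step_arm:
  series:
    - [[-0.0015,-0.0015,0.03],[0,0,0],0]
    - [[-0.0015,-0.0015,0.06],[0,0,0],0]
    - [[-0.0015,-0.0015,0.085],[0,0,0],0]
    - [[-0.0015,-0.0015,0.1],[0,0,0],0]
    - [[-0.0015,-0.0015,0.11],[0,0,0],0]
    - [[-0.0015,-0.0015,0.11],[0,0,0],0]
    - [[-0.0015,-0.0015,0.11],[0,0,0],1]
    - [[-0.0015,-0.0015,0.11],[0,0,0],1]
    - [[-0.0015,-0.0015,0.11],[0,0,0],1]
    - [[-0.0015,-0.0015,0.11],[0,0,0],1]
  grip_force: 30

```text
time_s: 3.67
ee_pos: [560.5, 224.1, 54.3]
tool_rot: [[-0.995, -0.104, 0.003], [-0.104, 0.995, 0.001], [-0.003, 0.0, -1.0]]
force: [-0.4, 0.1, -1.0]
opening: 0.776
gripper_force: 0.0
```

View pics/w1.png

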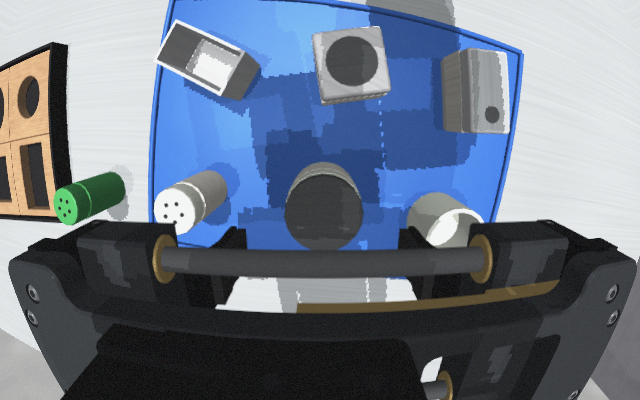

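The wrist view shows the lidded jar at (323,205), centred between the jaws. The shaker is at (190,205), the open tin at (207,60), the square tin at (350,60) and the flat tin at (478,90). I'll finish closing, then lift.

>>> step_arm:
  series:
    - [[0,0,0],[0,0,0],1]
    - [[0,0,0],[0,0,0],1]
    - [[0,0,0],[0,0,0],1]
    - [[0,0,0],[0,0,0],1]
    - [[0,0,-0.01],[0,0,0],1]
    - [[0,0,-0.035],[0,0,0],1]
    - [[0,0,-0.06],[0,0,0],1]
    - [[0,0,-0.09],[0,0,0],1]
    - [[0,0,-0.115],[0,0,0],1]
    - [[0,0,-0.12],[0,0,0],1]

```text
time_s: 4.5
ee_pos: [561.8, 224.0, 177.1]
tool_rot: [[-0.995, -0.104, 0.007], [-0.104, 0.995, 0.001], [-0.007, 0.0, -1.0]]
force: [1.2, 0.7, -3.6]
opening: 0.707
gripper_force: 30.0
```

```bash
python3 go.py 475.3 -274.8 171 1.675
```

```text
shift [ 0.138  -0.4871  0.0049] len 0.506 turn [0.0004 0.0072 0.    ] pos [561.8 224.  177.1] t 4.5 q [ 0.19  0.58  1.55 -0.    1.   -1.48]
```

>>> step_arm:
  series:
    - [[0.004,-0.015,0],[0,0,0],1]
    - [[0.012,-0.045,0],[0,0,0],1]
    - [[0.022,-0.08,0],[0,0,0],1]
    - [[0.032,-0.115,0],[0,0,0],1]
    - [[0.042,-0.15,0],[0,0,0],1]
    - [[0.052,-0.185,0],[0,0,0],1]
    - [[0.062,-0.22,0],[0,0,0],1]
    - [[0.072,-0.255,0],[0,0,0],1]
    - [[0.082,-0.29,0],[0,0,0],1]
    - [[0.092,-0.325,0],[0,0,0],1]

```text
time_s: 5.33
ee_pos: [499.5, -110.6, 171.1]
tool_rot: [[-0.995, -0.104, -0.004], [-0.104, 0.995, 0.002], [0.004, 0.002, -1.0]]
force: [0.6, 0.7, -3.7]
opening: 0.706
gripper_force: 30.0
```

>>> step_arm:
  series:
    - [[0.01,-0.035,0],[0,0,0],1]
    - [[0.02,-0.07,0],[0,0,0],1]
    - [[0.03,-0.105,0],[0,0,0],1]
    - [[0.038,-0.135,0],[0,0,0],1]
    - [[0.042,-0.154,0],[0,0,0],1]
    - [[0.044,-0.162,0],[0,0,0],1]
    - [[0.044,-0.162,0],[0,0,0],1]
    - [[0.044,-0.162,0],[0,0,0],1]

```text
time_s: 6.0
ee_pos: [473.8, -273.5, 171.7]
tool_rot: [[-0.995, -0.103, -0.003], [-0.103, 0.995, 0.003], [0.002, 0.003, -1.0]]
force: [0.6, 0.1, -4.1]
opening: 0.708
gripper_force: 30.0
```

```bash
python3 wl.py nest_jar nest 475.3 -274.8 4 w2.png; python3 go.py 475.3 -274.8 56 1.675
```

```text
expected uv [321. 201.] [(0.98, [321.0, 170.0], 6101)]
(array([ 4.74626273e+02, -2.75481313e+02,  1.04292961e-01]), np.float64(0.4772055745124817))
shift [-0.0009 -0.0026  0.1162] len 0.116 turn [ 0.0027 -0.0019  0.0012] pos [ 474.4 -272.6  172.2] t 6.1 q [-0.73  0.52  1.7   0.    0.92 -2.4 ]
```

View pics/w2.png

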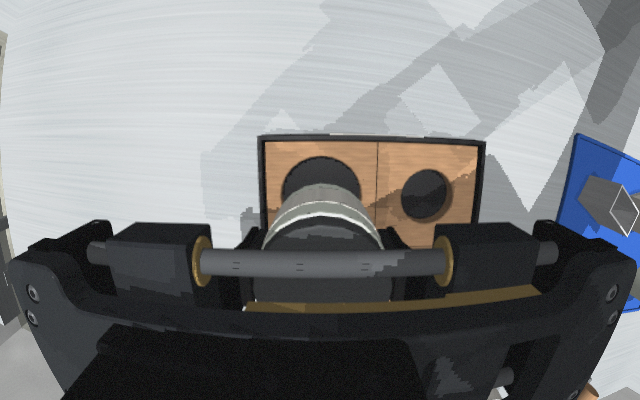

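The jar hangs centred over the round hole at about (321,175). The nest fit agrees with the plan to 1 mm, so I'll lower it.

>>> step_arm:
  series:
    - [[0,-0.001,0.025],[0,0,0],1]
    - [[0,-0.001,0.05],[0,0,0],1]
    - [[0,-0.001,0.07],[0,0,0],1]
    - [[0,-0.001,0.085],[0,0,0],1]
    - [[0,-0.001,0.095],[0,0,0],1]
    - [[0,-0.001,0.102],[0,0,0],1]
    - [[0,-0.001,0.108],[0,0,0],1]
    - [[0,-0.001,0.112],[0,0,0],1]
    - [[0,-0.001,0.115],[0,0,0],1]
    - [[0,-0.001,0.115],[0,0,0],1]

```text
time_s: 6.93
ee_pos: [475.4, -275.8, 58.0]
tool_rot: [[-0.995, -0.104, 0.0], [-0.104, 0.995, -0.0], [-0.0, -0.0, -1.0]]
force: [-0.2, 0.2, -3.5]
opening: 0.705
gripper_force: 30.0
```

>>> step_arm:
  series:
    - [[0,0,0.001],[0,0,0],1]
    - [[0,0,0.0015],[0,0,0],1]
    - [[0,0,0.0015],[0,0,0],1]
    - [[0,0,0.0015],[0,0,0],0]
    - [[0,0,0.0015],[0,0,0],0]
    - [[0,0,0.0015],[0,0,0],0]
    - [[0,0,0.0015],[0,0,0],0]
    - [[0,0,0.0015],[0,0,0],0]

```text
time_s: 7.6
ee_pos: [475.4, -275.9, 56.7]
tool_rot: [[-0.995, -0.104, 0.0], [-0.104, 0.995, -0.0], [-0.0, -0.0, -1.0]]
force: [-0.5, -0.2, 0.2]
opening: 0.965
gripper_force: 0.0
```

>>> step_arm:
  series:
    - [[0,0,-0.03],[0,0,0],0]
    - [[0,0,-0.065],[0,0,0],0]
    - [[0,0,-0.1],[0,0,0],0]
    - [[-0.01,0.028,-0.11],[0,0,0],0]
    - [[-0.023,0.065,-0.11],[0,0,0],0]
    - [[-0.036,0.102,-0.11],[0,0,0],0]
    - [[-0.049,0.139,-0.11],[0,0,0],0]
    - [[-0.062,0.176,-0.11],[0,0,0],0]
    - [[-0.075,0.213,-0.11],[0,0,0],0]
    - [[-0.088,0.25,-0.11],[0,0,0],0]

```text
time_s: 8.43
ee_pos: [536.8, -16.1, 166.6]
tool_rot: [[-0.995, -0.104, 0.0], [-0.104, 0.995, -0.0], [-0.0, -0.0, -1.0]]
force: [-0.0, -0.5, 0.1]
opening: 1.006
gripper_force: 0.0
```

>>> step_arm:
  series:
    - [[-0.012,0.035,0],[0,0,0],0]
    - [[-0.024,0.07,0],[0,0,0],0]
    - [[-0.036,0.1,0],[0,0,0],0]
    - [[-0.042,0.115,0],[0,0,0],0]
    - [[-0.044,0.1215,0],[0,0,0],0]
    - [[-0.044,0.1215,0],[0,0,0],0]
    - [[-0.044,0.1215,0],[0,0,0],0]

```text
time_s: 9.02
ee_pos: [567.5, 107.0, 166.3]
tool_rot: [[-0.995, -0.104, -0.001], [-0.104, 0.995, -0.001], [0.001, -0.001, -1.0]]
force: [-0.2, 0.2, -0.3]
opening: 1.0
gripper_force: 0.0
```

```bash
python3 wl.py shaker shaker 568 107.3 4;  python3 go.py 568 107.3 53 1.675
python3 - <<'E'
from h import *
im=vision.get_image("top"); cv2.imwrite("pics/top1.png",cv2.resize(im[130:280,300:500,::-1],None,fx=3,fy=3))
r=vision.masks_of("top","jar"); print([(d["conf"],d["uv"]) for d in r], proj("top",np.array([[475.3,-274.8,7+60]])))
for d in r:
    if d["uv"][0]>400: print(fit("jar",[475,-275],7,[("top",d["mask"],None)],False))
E
```

```text
expected uv [324. 202.] [(0.74, [180.0, 199.0], 2748), (0.69, [324.0, 204.0], 2755), (0.65, [200.0, 241.0], 168)]
(array([5.67205190e+02, 1.05614586e+02, 6.96506345e-02]), np.float64(0.05870789289474487))
shift [-0.0007  0.0012  0.1133] len 0.113 turn [-0.0003 -0.0008 -0.0015] pos [567.5 106.1 166.3] t 9.12 q [-0.01  0.57  1.63 -0.    0.95 -1.68]
[(0.87, [439.2, 225.6])] [[439.73640792 226.66145832]]
(array([ 4.75492405e+02, -2.73750940e+02, -7.42745105e-02]), np.float64(0.08277404308319092))
```

View pics/top1.png

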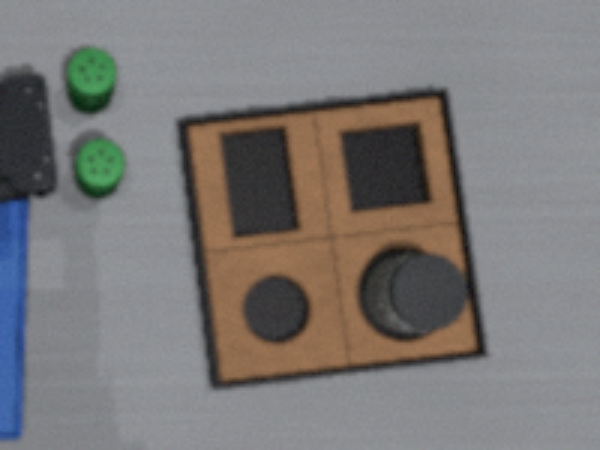

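The top view shows the jar standing in the larger round hole, with a good fit at z=7. The flat hole's long side runs along world x, as assumed. Now for the shaker.

>>> step_arm:
  series:
    - [[0,-0.001,0.035],[0,0,0],0]
    - [[0,-0.001,0.07],[0,0,0],0]
    - [[0,-0.001,0.095],[0,0,0],0]
    - [[0,-0.001,0.108],[0,0,0],0.1]
    - [[0,-0.001,0.113],[0,0,0],0.2]
    - [[0,-0.001,0.113],[0,0,0],1]
    - [[0,-0.001,0.113],[0,0,0],1]
    - [[0,-0.001,0.113],[0,0,0],1]
    - [[0,-0.001,0.113],[0,0,0],1]
    - [[0,-0.001,0.113],[0,0,0],1]
  grip_force: 20

```text
time_s: 10.05
ee_pos: [568.8, 106.4, 54.7]
tool_rot: [[-0.995, -0.104, 0.002], [-0.104, 0.995, -0.0], [-0.002, -0.0, -1.0]]
force: [0.2, 0.5, -0.7]
opening: 0.555
gripper_force: 0.0
```

>>> step_arm:
  series:
    - [[0,0,0],[0,0,0],1]
    - [[0,0,0],[0,0,0],1]
    - [[0,0,0],[0,0,0],1]
    - [[0,0,0],[0,0,0],1]
    - [[0,0,0],[0,0,0],1]
    - [[0,0,0],[0,0,0],1]

```text
time_s: 10.55
ee_pos: [568.4, 106.6, 54.3]
tool_rot: [[-0.995, -0.104, 0.001], [-0.104, 0.995, 0.0], [-0.001, -0.0, -1.0]]
force: [-0.9, 0.5, 5.4]
opening: 0.453
gripper_force: 20.0
```

>>> step_arm:
  series:
    - [[0,0,-0.015],[0,0,0],1]
    - [[0,0,-0.045],[0,0,0],1]
    - [[0,0,-0.08],[0,0,0],1]
    - [[0,0,-0.107],[0,0,0],1]
    - [[0.008,-0.015,-0.115],[0,0,0],1]
    - [[0.021,-0.042,-0.115],[0,0,0],1]
    - [[0.036,-0.072,-0.115],[0,0,0],1]
    - [[0.051,-0.102,-0.115],[0,0,0],1]
    - [[0.066,-0.132,-0.115],[0,0,0],1]
    - [[0.081,-0.162,-0.115],[0,0,0],1]

```text
time_s: 11.38
ee_pos: [503.1, -64.1, 168.2]
tool_rot: [[-0.994, -0.105, -0.001], [-0.105, 0.994, 0.0], [0.001, 0.0, -1.0]]
force: [0.6, 0.1, -1.2]
opening: 0.454
gripper_force: 20.0
```

>>> step_arm:
  series:
    - [[0.015,-0.03,0],[0,0,0],1]
    - [[0.03,-0.06,0],[0,0,0],1]
    - [[0.042,-0.085,0],[0,0,0],1]
    - [[0.049,-0.097,0],[0,0,0],1]
    - [[0.051,-0.1015,0],[0,0,0],1]
    - [[0.051,-0.1015,0],[0,0,0],1]
    - [[0.051,-0.1015,0],[0,0,0],1]

```text
time_s: 11.97
ee_pos: [464.0, -168.7, 168.2]
tool_rot: [[-0.995, -0.104, -0.001], [-0.104, 0.995, 0.001], [0.0, 0.001, -1.0]]
force: [-0.0, 1.0, -1.1]
opening: 0.457
gripper_force: 20.0
```

```bash
python3 wl.py nest_shaker nest 464.3 -169.4 4 w3.png; python3 go.py 464.3 -169.4 57 1.675
```

```text
expected uv [323. 201.] [(0.98, [318.0, 178.0], 8434)]
(array([ 463.77061538, -170.16522681,    1.67332034]), np.float64(0.2890735864639282))
shift [ 0.     -0.0013  0.1113] len 0.111 turn [ 0.0007 -0.0003  0.0013] pos [ 464.2 -168.1  168.3] t 12.07 q [-0.57  0.47  1.83  0.    0.84 -2.25]
```

View pics/w3.png

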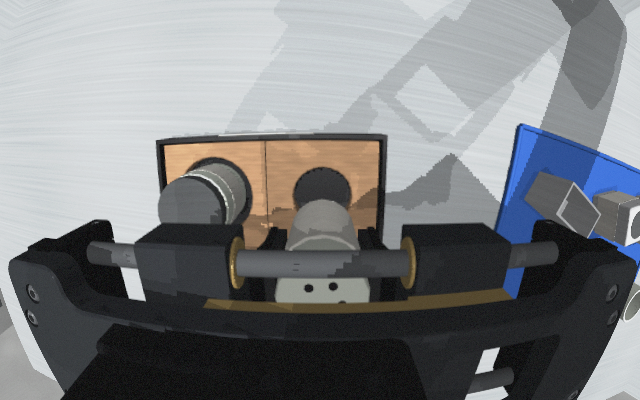

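The shaker hangs centred over the smaller hole, visible at (322,185), and the jar stands upright at (205,190). I'll lower the shaker and release it.

>>> step_arm:
  series:
    - [[0,-0.001,0.025],[0,0,0],1]
    - [[0,-0.001,0.05],[0,0,0],1]
    - [[0,-0.001,0.07],[0,0,0],1]
    - [[0,-0.001,0.085],[0,0,0],1]
    - [[0,-0.001,0.095],[0,0,0],1]
    - [[0,-0.001,0.102],[0,0,0],1]
    - [[0,-0.001,0.107],[0,0,0],1]
    - [[0,-0.001,0.11],[0,0,0],1]
    - [[0,-0.001,0.1115],[0,0,0],1]
    - [[0,-0.001,0.1115],[0,0,0],1]

```text
time_s: 12.9
ee_pos: [464.6, -170.5, 57.5]
tool_rot: [[-0.995, -0.104, 0.001], [-0.104, 0.995, -0.001], [-0.001, -0.001, -1.0]]
force: [0.4, -0.4, -1.5]
opening: 0.456
gripper_force: 20.0
```

>>> step_arm:
  series:
    - [[0,0,0.0005],[0,0,0],1]
    - [[0,0,0.0005],[0,0,0],0.35]
    - [[0,0,0.0005],[0,0,0],0.35]
    - [[0,0,0.0005],[0,0,0],0.3]
    - [[0,0,0.0005],[0,0,0],0.25]
    - [[0,0,0.0005],[0,0,0],0.2]
    - [[0,0,-0.02],[0,0,0],0.2]
    - [[0,0,-0.05],[0,0,0],0.2]
    - [[0,0,-0.08],[0,0,0],0.1]
    - [[0,0,-0.11],[0,0,0],0]

```text
time_s: 13.73
ee_pos: [463.7, -170.1, 167.8]
tool_rot: [[-0.995, -0.104, -0.001], [-0.104, 0.995, 0.001], [0.001, 0.001, -1.0]]
force: [0.0, 0.3, 0.7]
opening: 0.877
gripper_force: 0.0
```

>>> step_arm:
  series:
    - [[-0.003,0.035,0],[0,0,0],0]
    - [[-0.006,0.074,0],[0,0,0],0]
    - [[-0.009,0.113,0],[0,0,0],0]
    - [[-0.012,0.152,0],[0,0,0],0]
    - [[-0.014,0.191,0],[0,0,0],0]
    - [[-0.016,0.23,0],[0,0,0],0]
    - [[-0.018,0.269,0],[0,0,0],0]
    - [[-0.021,0.308,0],[0,0,0],0]
    - [[-0.023,0.347,0],[0,0,0],0]
    - [[-0.0255,0.386,0],[0,0,0],0]

```text
time_s: 14.57
ee_pos: [448.7, 218.1, 166.9]
tool_rot: [[-0.995, -0.104, -0.0], [-0.104, 0.995, -0.0], [0.0, -0.0, -1.0]]
force: [0.3, 0.1, -0.2]
opening: 1.0
gripper_force: 0.0
```

>>> step_arm:
  series:
    - [[-0.003,0.035,0],[0,0,0],0]
    - [[-0.006,0.074,0],[0,0,0],0]
    - [[-0.008,0.108,0],[0,0,-0.02],0]
    - [[-0.01,0.127,0],[0,0,-0.045],0]
    - [[-0.01,0.134,0],[0,0,-0.045],0]
    - [[-0.01,0.134,0],[0,0,-0.045],0]
    - [[-0.01,0.134,0],[0,0,-0.045],0]

```text
time_s: 15.15
ee_pos: [444.9, 349.7, 166.6]
tool_rot: [[-0.989, -0.149, -0.001], [-0.149, 0.989, -0.001], [0.001, -0.001, -1.0]]
force: [0.5, -0.5, 0.1]
opening: 1.003
gripper_force: 0.0
```

```bash
python3 wl.py flat_tin flat_tin 445.5 350.7 4 w4.png; python3 go.py 445.5 350.7 53 1.72
python3 - <<'E'
from h import *
vision.get_image("top"); r=vision.masks_of("top","shaker")
for d in r: print(d["conf"],d["uv"],fit("shaker",[464,-170],7,[("top",d["mask"],None)],False) if d["uv"][0]>370 and d["uv"][1]>200 else "")
E
```

```text
expected uv [325. 202.] [(0.73, [0.0, 178.0], 228), (0.6, [322.0, 202.0], 4614)]
(array([4.44672992e+02, 3.48958777e+02, 1.48770568e-01]), np.float64(0.037754595279693604))
shift [-0.0007  0.0018  0.1137] len 0.114 turn [-0.0009 -0.0013 -0.0017] pos [445.2 348.9 166.7] t 15.25 q [ 0.47  0.55  1.66 -0.    0.94 -1.25]
0.78 [332.7, 185.0] 
0.55 [393.6, 230.9] (array([ 4.64887966e+02, -1.69182692e+02,  6.59586710e-02]), np.float64(0.07018810510635376))
0.51 [331.6, 153.1]
```

View pics/w4.png

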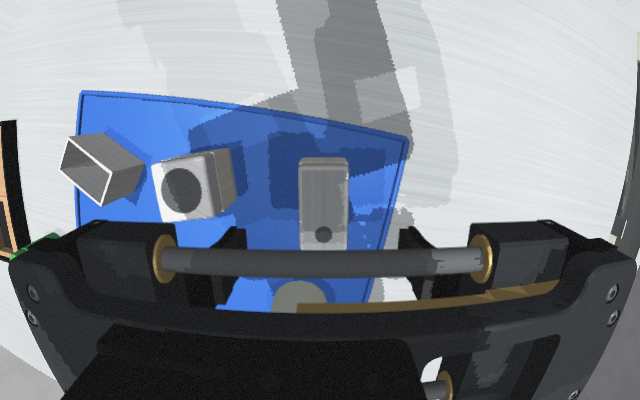

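The flat tin is aligned between the jaws at (323,205). The top fit confirms the shaker is seated in its nest. I'll descend and grip.

>>> step_arm:
  series:
    - [[0,-0.0005,0.035],[0,0,0],0]
    - [[0,-0.0005,0.07],[0,0,0],0]
    - [[0,-0.0005,0.097],[0,0,0],0.1]
    - [[0,-0.0005,0.11],[0,0,0],0.2]
    - [[0,-0.0005,0.115],[0,0,0],0.3]
    - [[0,-0.0005,0.115],[0,0,0],1]
    - [[0,-0.0005,0.115],[0,0,0],1]
    - [[0,-0.0005,0.115],[0,0,0],1]
    - [[0,-0.0005,0.115],[0,0,0],1]
    - [[0,-0.0005,0.115],[0,0,0],1]
  grip_force: 30

```text
time_s: 16.18
ee_pos: [446.2, 350.4, 53.2]
tool_rot: [[-0.989, -0.149, 0.002], [-0.149, 0.989, 0.001], [-0.002, 0.001, -1.0]]
force: [-0.2, 0.3, -0.8]
opening: 0.473
gripper_force: 0.0
```

>>> step_arm:
  series:
    - [[0,0,0],[0,0,0],1]
    - [[0,0,0],[0,0,0],1]
    - [[0,0,0],[0,0,0],1]
    - [[0,0,0],[0,0,0],1]
    - [[0,0,0],[0,0,0],1]
    - [[0,0,-0.01],[0,0,0],1]
    - [[0,0,-0.035],[0,0,0],1]
    - [[0,0,-0.07],[0,0,0],1]
    - [[0,0,-0.105],[0,0,0],1]
    - [[0,0,-0.12],[0,0,0],1]

```text
time_s: 17.02
ee_pos: [446.6, 350.8, 175.9]
tool_rot: [[-0.989, -0.149, 0.005], [-0.149, 0.989, 0.002], [-0.005, 0.002, -1.0]]
force: [1.1, 1.2, -3.0]
opening: 0.456
gripper_force: 30.0
```

>>> step_arm:
  series:
    - [[-0.001,-0.015,0],[0,0,0],1]
    - [[-0.004,-0.045,0],[0,0,0],1]
    - [[-0.007,-0.08,0],[0,0,0],1]
    - [[-0.01,-0.116,0],[0,0,0],1]
    - [[-0.014,-0.152,0],[0,0,0],1]
    - [[-0.017,-0.188,0],[0,0,0.01],1]
    - [[-0.02,-0.224,0],[0,0,0.02],1]
    - [[-0.023,-0.26,0],[0,0,0.03],1]
    - [[-0.027,-0.296,0],[0,0,0.04],1]
    - [[-0.03,-0.332,0],[0,0,0.045],1]

```text
time_s: 17.85
ee_pos: [523.9, 24.6, 171.9]
tool_rot: [[-0.995, -0.104, -0.001], [-0.104, 0.995, 0.0], [0.001, 0.0, -1.0]]
force: [0.4, 0.1, -2.6]
opening: 0.459
gripper_force: 30.0
```

```bash
python3 go.py 569.7 -158.4 171.9 1.675
```

```text
shift [-0.0266 -0.1867 -0.0002] len 0.189 turn [ 0.0004 -0.0014 -0.0004] pos [523.9  24.6 171.9] t 17.85 q [-0.17  0.5   1.75  0.    0.89 -1.84]
```

>>> step_arm:
  series:
    - [[-0.005,-0.036,0],[0,0,0],1]
    - [[-0.01,-0.072,0],[0,0,0],1]
    - [[-0.015,-0.108,0],[0,0,0],1]
    - [[-0.02,-0.144,0],[0,0,0],1]
    - [[-0.024,-0.17,0],[0,0,0],1]
    - [[-0.0255,-0.184,0],[0,0,0],1]
    - [[-0.0257,-0.188,0],[0,0,0],1]
    - [[-0.0257,-0.188,0],[0,0,0],1]
    - [[-0.0257,-0.188,0],[0,0,0],1]

```text
time_s: 18.6
ee_pos: [568.4, -156.3, 171.5]
tool_rot: [[-0.995, -0.104, -0.003], [-0.104, 0.995, 0.002], [0.002, 0.002, -1.0]]
force: [0.4, 0.9, -3.1]
opening: 0.461
gripper_force: 30.0
```

```bash
python3 wl.py nest_flat nest 569.7 -158.4 4 w5.png; python3 go.py 569.7 -158.4 55 1.675
```

```text
expected uv [321. 201.] []
shift [-0.001  -0.0028  0.1167] len 0.117 turn [ 0.0017 -0.0018  0.0018] pos [ 568.7 -155.9  171.7] t 18.7 q [-0.46  0.57  1.59  0.    0.98 -2.13]
```

View pics/w5.png

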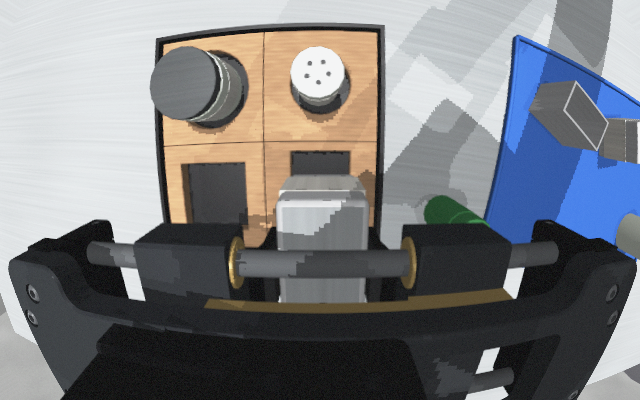

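The flat tin hangs over the oblong opening, whose far end shows at (320,160), and it is aligned with the nest. The jar and shaker stand in their holes. I'll lower it.

>>> step_arm:
  series:
    - [[0,-0.0005,0.025],[0,0,0],1]
    - [[0,-0.0005,0.05],[0,0,0],1]
    - [[0,-0.0005,0.07],[0,0,0],1]
    - [[0,-0.0005,0.085],[0,0,0],1]
    - [[0,-0.0005,0.095],[0,0,0],1]
    - [[0,-0.0005,0.103],[0,0,0],1]
    - [[0,-0.0005,0.109],[0,0,0],1]
    - [[0,-0.0005,0.113],[0,0,0],1]
    - [[0,-0.0005,0.116],[0,0,0],1]
    - [[0,-0.0005,0.116],[0,0,0],1]

```text
time_s: 19.53
ee_pos: [570.1, -158.7, 56.4]
tool_rot: [[-0.995, -0.104, 0.001], [-0.104, 0.995, -0.0], [-0.001, -0.001, -1.0]]
force: [-0.7, -0.1, -2.9]
opening: 0.457
gripper_force: 30.0
```

>>> step_arm:
  series:
    - [[0,0,0.001],[0,0,0],1]
    - [[0,0,0.001],[0,0,0],0.4]
    - [[0,0,0.001],[0,0,0],0.35]
    - [[0,0,0.001],[0,0,0],0.3]
    - [[0,0,0.001],[0,0,0],0.25]
    - [[0,0,0.001],[0,0,0],0.2]
    - [[0,0,-0.02],[0,0,0],0.2]
    - [[0,0,-0.05],[0,0,0],0.2]
    - [[0,0,-0.08],[0,0,0],0.1]
    - [[0,0,-0.11],[0,0,0],0]

```text
time_s: 20.37
ee_pos: [569.3, -158.5, 166.8]
tool_rot: [[-0.995, -0.104, -0.001], [-0.104, 0.995, 0.001], [0.001, 0.001, -1.0]]
force: [0.4, 0.4, 0.3]
opening: 0.879
gripper_force: 0.0
```

>>> step_arm:
  series:
    - [[0.007,0.035,0],[0,0,0],0]
    - [[0.015,0.072,0],[0,0,0],0]
    - [[0.023,0.11,0],[0,0,0],0]
    - [[0.031,0.148,0],[0,0,0],0]
    - [[0.039,0.186,0],[0,0,-0.02],0]
    - [[0.047,0.224,0],[0,0,-0.04],0]
    - [[0.055,0.262,0],[0,0,-0.07],0]
    - [[0.063,0.3,0],[0,0,-0.1],0]
    - [[0.07,0.336,0],[0,0,-0.13],0]
    - [[0.077,0.37,0],[0,0,-0.145],0]

```text
time_s: 21.2
ee_pos: [453.7, 203.2, 166.1]
tool_rot: [[-0.969, -0.248, 0.0], [-0.248, 0.969, 0.0], [-0.0, 0.0, -1.0]]
force: [0.2, 0.4, 0.2]
opening: 1.002
gripper_force: 0.0
```

```bash
python3 wl.py square_tin square_tin 444.6 232.9 4; python3 go.py 444.6 232.9 165 1.82
```

```text
expected uv [359. 200.] [(0.72, [362.0, 202.0], 4824)]
(array([4.44434162e+02, 2.31154079e+02, 2.59523575e-01]), np.float64(0.06661826372146606))
shift [0.0004 0.0286 0.0011] len 0.029 turn [ 0.0012 -0.0009  0.0063] pos [452.2 205.3 166. ] t 21.3 q [ 0.2   0.48  1.83  0.    0.84 -1.63]
```

>>> step_arm:
  series:
    - [[0.002,0.02,0],[0,0,-0.008],0]
    - [[0.002,0.0325,0.01],[0,0,-0.008],0]
    - [[0.002,0.0325,0.03],[0,0,-0.008],0]
    - [[0.002,0.0325,0.06],[0,0,-0.008],0]
    - [[0.002,0.0325,0.09],[0,0,-0.008],0.1]
    - [[0.002,0.0325,0.106],[0,0,-0.008],0.1]
    - [[0.002,0.0325,0.112],[0,0,-0.008],0.2]
    - [[0.002,0.0325,0.112],[0,0,-0.008],0.2]
    - [[0.002,0.0325,0.112],[0,0,-0.008],1]
    - [[0.002,0.0325,0.112],[0,0,-0.008],1]

```text
time_s: 22.13
ee_pos: [445.7, 232.3, 55.0]
tool_rot: [[-0.967, -0.254, 0.002], [-0.254, 0.967, 0.001], [-0.002, -0.0, -1.0]]
force: [-0.1, -0.6, -0.1]
opening: 0.73
gripper_force: 0.0
```

>>> step_arm:
  series:
    - [[0,0,0],[0,0,0],1]
    - [[0,0,0],[0,0,0],1]
    - [[0,0,0],[0,0,0],1]
    - [[0,0,0],[0,0,0],1]
    - [[0,0,0],[0,0,0],1]
    - [[0,0,-0.01],[0,0,0],1]
    - [[0,0,-0.035],[0,0,0],1]
    - [[0,0,-0.07],[0,0,0],1]
    - [[0,0,-0.105],[0,0,0],1]
    - [[0,0,-0.12],[0,0,0],1]

```text
time_s: 22.97
ee_pos: [445.8, 232.8, 177.9]
tool_rot: [[-0.967, -0.255, 0.005], [-0.255, 0.967, 0.001], [-0.005, -0.0, -1.0]]
force: [0.5, -0.1, -2.3]
opening: 0.597
gripper_force: 30.0
```

>>> step_arm:
  series:
    - [[0,-0.015,0],[0,0,0],1]
    - [[0,-0.045,0],[0,0,0],1]
    - [[-0.001,-0.08,0],[0,0,0.02],1]
    - [[-0.001,-0.116,0],[0,0,0.04],1]
    - [[-0.002,-0.152,0],[0,0,0.06],1]
    - [[-0.002,-0.188,0],[0,0,0.08],1]
    - [[-0.003,-0.224,0],[0,0,0.1],1]
    - [[-0.003,-0.26,0],[0,0,0.12],1]
    - [[-0.004,-0.296,0],[0,0,0.14],1]
    - [[-0.004,-0.332,0],[0,0,0.153],1]

```text
time_s: 23.8
ee_pos: [532.5, -89.2, 174.1]
tool_rot: [[-0.995, -0.103, -0.001], [-0.103, 0.995, 0.001], [0.001, 0.001, -1.0]]
force: [0.3, 0.0, -3.4]
opening: 0.598
gripper_force: 30.0
```

>>> step_arm:
  series:
    - [[-0.006,-0.036,0],[0,0,0],1]
    - [[-0.012,-0.072,0],[0,0,0],1]
    - [[-0.018,-0.108,0],[0,0,0],1]
    - [[-0.024,-0.144,0],[0,0,0],1]
    - [[-0.027,-0.166,0],[0,0,0],1]
    - [[-0.029,-0.177,0],[0,0,0],1]
    - [[-0.0293,-0.18,0],[0,0,0],1]
    - [[-0.0293,-0.18,0],[0,0,0],1]
    - [[-0.0293,-0.18,0],[0,0,0],1]

```text
time_s: 24.55
ee_pos: [579.8, -261.5, 173.5]
tool_rot: [[-0.994, -0.105, -0.002], [-0.105, 0.994, 0.002], [0.002, 0.003, -1.0]]
force: [-0.4, 1.0, -3.1]
opening: 0.594
gripper_force: 30.0
```

```bash
python3 wl.py nest_square nest 580.7 -263.8 4 w6.png; python3 go.py 580.7 -263.8 56 1.675
```

```text
expected uv [320. 200.] [(0.64, [317.0, 164.0], 5664)]
(array([ 5.79843377e+02, -2.64597193e+02,  1.00925370e-01]), np.float64(0.5076496601104736))
shift [-0.0005 -0.0027  0.1178] len 0.118 turn [ 0.0017 -0.0015  0.0018] pos [ 580.2 -261.4  173.8] t 24.65 q [-0.6   0.63  1.47  0.    1.05 -2.28]
```

View pics/w6.png

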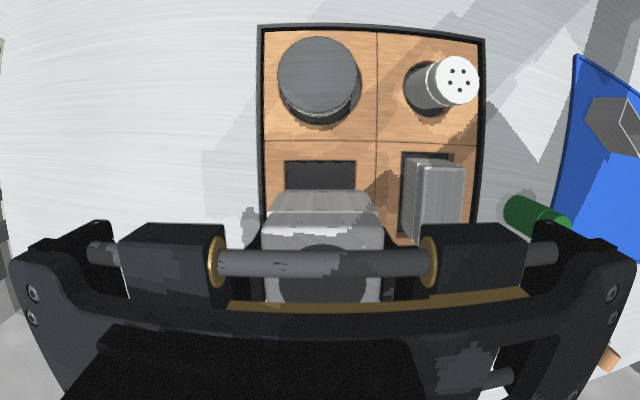

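The square tin hangs over its opening, whose far edge shows at (320,172). The flat tin sits in its hole at (435,200). I'll lower and release it.

>>> step_arm:
  series:
    - [[0,-0.0005,0.025],[0,0,0],1]
    - [[0,-0.0005,0.05],[0,0,0],1]
    - [[0,-0.0005,0.07],[0,0,0],1]
    - [[0,-0.0005,0.085],[0,0,0],1]
    - [[0,-0.0005,0.095],[0,0,0],1]
    - [[0,-0.0005,0.103],[0,0,0],1]
    - [[0,-0.0005,0.109],[0,0,0],1]
    - [[0,-0.0005,0.113],[0,0,0],1]
    - [[0,-0.0005,0.116],[0,0,0],1]
    - [[0,-0.0005,0.116],[0,0,0],1]

```text
time_s: 25.48
ee_pos: [581.4, -264.4, 58.5]
tool_rot: [[-0.995, -0.104, 0.001], [-0.104, 0.995, -0.001], [-0.001, -0.001, -1.0]]
force: [-0.1, 0.6, -2.7]
opening: 0.596
gripper_force: 30.0
```

>>> step_arm:
  series:
    - [[0,0,0.001],[0,0,0],1]
    - [[0,0,0.001],[0,0,0],0.3]
    - [[0,0,0.001],[0,0,0],0.25]
    - [[0,0,0.001],[0,0,0],0.2]
    - [[0,0,0.001],[0,0,0],0.15]
    - [[0,0,0.001],[0,0,0],0.1]
    - [[0,0,-0.02],[0,0,0],0.1]
    - [[0,0,-0.05],[0,0,0],0.1]
    - [[0,0,-0.08],[0,0,0],0]
    - [[0,0,-0.115],[0,0,0],0]

```text
time_s: 26.32
ee_pos: [580.0, -263.6, 172.8]
tool_rot: [[-0.995, -0.104, -0.003], [-0.104, 0.995, 0.002], [0.002, 0.002, -1.0]]
force: [0.3, -0.2, 0.6]
opening: 0.961
gripper_force: 0.0
```

>>> step_arm:
  series:
    - [[0.01,0.03,-0.02],[0,0,0],0]
    - [[0.01,0.07,-0.04],[0,0,0],0]
    - [[0.01,0.11,-0.06],[0,0,0],0]
    - [[0.01,0.15,-0.06],[0,0,0],0]
    - [[0.01,0.19,-0.06],[0,0,0],0]
    - [[0.01,0.23,-0.06],[0,0,0],0]
    - [[0.01,0.26,-0.06],[0,0,0],0]
    - [[0.01,0.28,-0.06],[0,0,0],0]
    - [[0.01,0.28,-0.06],[0,0,0],0]
    - [[0.01,0.28,-0.06],[0,0,0],0]

```text
time_s: 27.15
ee_pos: [541.7, 14.2, 233.1]
tool_rot: [[-0.994, -0.107, 0.0], [-0.107, 0.994, -0.001], [-0.0, -0.001, -1.0]]
force: [0.3, 0.3, 0.6]
opening: 1.001
gripper_force: 0.0
```

Run:
```python
from h import *
im={n:vision.get_image(n) for n in("top","scene")}
a=cv2.resize(im["top"][130:280,300:500],(600,450),interpolation=cv2.INTER_CUBIC);cv2.imwrite("pics/top2.png",a[:,:,::-1])
b=cv2.resize(im["scene"][100:300,150:520],(740,400),interpolation=cv2.INTER_CUBIC);cv2.imwrite("pics/scene2.png",b[:,:,::-1])
G={"jar":(475,-275,7),"shaker":(464,-170,7),"flat_tin":(570,-158,7),"square_tin":(581,-264,7),"open_jar":(577.9,343.8,4),"open_tin":(443.3,110.5,4)}
for t,(x,y,z) in G.items():
  for n in("top","scene"):
    tgt=proj(n,np.array([[x,y,z+40]]))[0]
    r=[d for d in vision.masks_of(n,t) if np.hypot(*(d["uv"]-tgt))<22]
    if r:
        for zz in (z,z+17):
            p,f=fit(t,[x,y],zz,[(n,r[0]["mask"],None)],"tin" in t); print(t,n,zz,p.round(2),round(f,3))
    else: print(t,n,"missed")
```

```text
Traceback (most recent call last):
  File "h.py", line 14, in proj
    if cam!="wrist": return cv2.projectPoints(P,c["rvec"],c["tvec"],K,None)[0][:,0]
                            ~~~~~~~~~~~~~~~~~^^^^^^^^^^^^^^^^^^^^^^^^^^^^^^
cv2.error: OpenCV(4.12.0) /io/opencv/modules/calib3d/src/calibration_base.cpp:1490: error: (-215:Assertion failed) npoints >= 0 && (depth == CV_32F || depth == CV_64F) in function 'projectPoints'
```

View pics/top2.png

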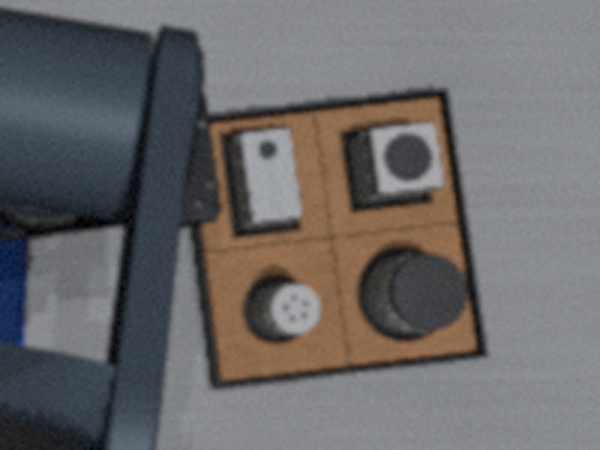

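View pics/scene2.png

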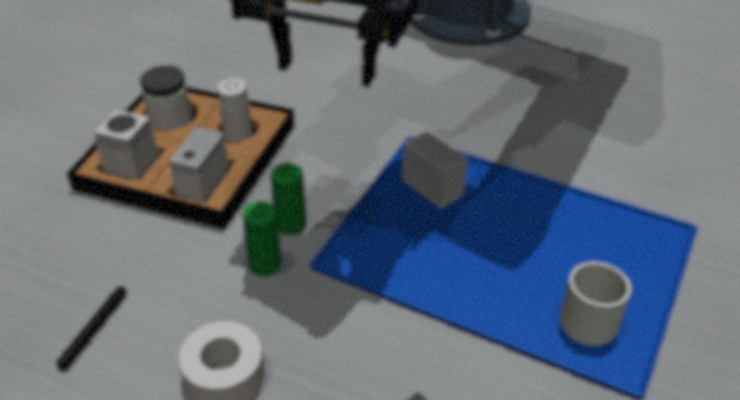

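Both views show all four goods upright in their own holes: flat tin top-left, square tin top-right, shaker bottom-left and jar bottom-right. The rejects and green shakers are unmoved. I'll check seating depth with one numeric fit.

Run:
```python
from h import *
im={n:vision.get_image(n) for n in("top","scene")}
G={"jar":(475.,-275.,7.),"shaker":(464.,-170.,7.),"flat_tin":(570.,-158.,7.),"square_tin":(581.,-264.,7.)}
for t,(x,y,z) in G.items():
  obs=[]
  for n in("top","scene"):
    tgt=proj(n,np.array([[x,y,z+40]]))[0]
    r=[d for d in vision.masks_of(n,t) if np.hypot(*(d["uv"]-tgt))<22]
    if r: obs.append((n,r[0]["mask"],None))
  for zz in (7,12,22):
    if obs: p,f=fit(t,[x,y],zz,obs,"tin" in t); print(t,[o[0] for o in obs],zz,p.round(2),round(f,3))
```

```text
jar ['top', 'scene'] 7 [ 4.7492e+02 -2.7518e+02  6.0000e-02] 0.124
jar ['top', 'scene'] 12 [ 4.7509e+02 -2.7509e+02  1.0000e-02] 0.128
jar ['top', 'scene'] 22 [ 4.7712e+02 -2.7230e+02  4.0000e-02] 0.153
shaker ['top', 'scene'] 7 [ 4.6483e+02 -1.6947e+02 -9.0000e-02] 0.131
shaker ['top', 'scene'] 12 [ 4.6485e+02 -1.6960e+02  2.0000e-02] 0.141
shaker ['top', 'scene'] 22 [ 4.6496e+02 -1.6878e+02  1.6000e-01] 0.196
flat_tin ['top', 'scene'] 7 [ 5.6886e+02 -1.5867e+02  1.2000e-01] 0.108
flat_tin ['top', 'scene'] 12 [ 5.6831e+02 -1.5804e+02  1.3000e-01] 0.115
flat_tin ['top', 'scene'] 22 [ 5.6953e+02 -1.5563e+02  1.3000e-01] 0.178
square_tin ['top', 'scene'] 7 [ 5.8001e+02 -2.6381e+02  9.0000e-02] 0.101
square_tin ['top', 'scene'] 12 [ 5.7973e+02 -2.6376e+02  1.1000e-01] 0.108
square_tin ['top', 'scene'] 22 [ 5.7974e+02 -2.6117e+02  9.0000e-02] 0.169
```

All four fit best at floor height (z = 7) and centred to about 1 mm, so I'll hand the job in.

```bash
python3 -c "
from station import manip
print(manip.finish_job())"
```

```text
the job is handed in; nothing more can be done
None
```

The lidded jar, shaker, oblong tin and square tin each stand upright on the floor of their matching inserts (confirmed in the camera views), the two rejects and the green shakers were left alone, and the job is handed in at about 28 s.

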